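# Fish the change gear out from under the saw guard

## Robot

A 6-joint arm with a two-finger parallel gripper is mounted at the origin on the work surface. World frame = base frame: x ahead of the robot, y to its left, z up, the work surface at z = 0. Lengths are in m, angles in rad, forces in N, time in s.
With the tool pointing down it reaches from about 0.35 to 0.975 m from the base axis. Payload 4.9 kg.
Tool frame: the origin (TCP) lies on the centre line of the jaws, within the pads' length; the fingertips stand ctrl.tcp_to_tips ahead of it and the grasp point (between the pads) lies 3 mm ahead of it (ctrl.tcp_to_tips is the distance from the TCP to the fingertips, in m); z points along the fingers, y is the direction in which the jaws open and shut (so a half turn about z gives the same grasp; the last joint's range is limited). The gripper opens to 85 mm and grips with 20 to 120 N. Pads are 22 mm wide; open, the fingers measure 114 mm over their backs; the gripper's body (76 mm by 85 mm) begins 54 mm behind the grasp point. The pads swing forward as they close: fully open they stand 13 mm farther back than shut.
Start: joints at [-1.422, 0.053, 1.613, -0, 1.476, -0.119], TCP at [0.165, -0.603, 0.253] pointing down, gripper open.
Joint ranges: [-3.01, 3.01], [-1.01, 2.22], [0.06, 2.58], [-1.02, 4.17], [0.09, 2.62], [-3.14, 3.14]. Speed limits (rad/s): [2.57, 2.57, 3.14, 3.14, 3.14, 3.14].

## Interface

Orientations are given as a rotation vector (axis times angle).
In Python, from station import ctrl, vision gives the robot as it stands.
- The arm moves only by the tool jog_arm, never from a script. Its argument "deltas" is a list of rows, each a list of 7 numbers: the turn, a rotation vector about the tool's x, y, z in rad, then the shift along the tool's x, y, z in cm, then the opening, from 0 (shut) to 1 (fully open). A call has 1 to 12 rows; each row shifts and turns the commanded pose from where the row before left it, along the tool's axes as they then stand; what a row does not reach is not made up. A row lasts 1/12 s, in which the tool goes at most 41.7 mm and 7.16 degrees, less where a joint would pass 70% of its speed; a pose out of reach is approached as far as the arm can. A call with a gripper value outside its range is refused whole. The fingers move at their own pace and stop on an object; "grip_force" is the grip in N (left out, the last holds). Time passes only in rows, so rows that do not move let the fingers close. It gives the time, the measured TCP pose, the force and the opening at its end, in the units of the state.
- ctrl.get_obs(): the state, without advancing time (a new reading comes with each control period).
- vision.get_image(name): name is "scene" or "top"; returns (picture, depth): 420x560x3 uint8, red, green, blue; 420x560 float32, m along the optical axis (not along the pixel's ray), 0 where there is no reading.
- vision.calibration(name): a dict with "fx", "fy", "cx", "cy" (pixels), "rvec" (rotation vector, rad) and "tvec" (3), from world to camera coordinates, as OpenCV has them. Camera axes: x right, y down, z forward; pixel columns grow to the right and rows downward; lengths in m; the calibration is good to about 2 mm. A picture is of the moment at which its call begins. calibration takes no time and is no camera call.
- ctrl.finish_job(): hands the job in, once; it reports no verdict.
The state is a dict: "t": time; "q": joint angles; "dq": joint speeds; "effort": joint torques, N m; "tool_pos": TCP position; "tool_rot": TCP orientation; "contact_force": force on the tool from outside, world axes, zero at the start; "wrist_torque": the same for the moment, N m; "opening": finger opening in m.
Only numpy, scipy, OpenCV 4.12 (cv2) and the standard library are available. Lean on these libraries where they do the work, as an engineer would, in place of code of your own. Each camera call takes 0.05 s, during which the arm holds its last target. There are 200 camera calls.

## Task

The yellow change gear has slid deep under the saw guard, where no gripper fits. Draw the pull hook out of its sleeve by the bare shaft, put it down on the table and take it again by its red handle, then hook it behind the gear and drag the gear out until it stands well clear of the guard. Lay the hook flat on the table clear of the guard, set the gear down gently, hub up, in the blue tray, and leave the oil bottle, the push block and the brass bushing where they stand.

Things in the scene. Friction and masses are not known exactly. Their poses are not given: they have to be found in the camera images.
- gear: Yellow toothed change gear, 64 mm in diameter, 18 mm thick, with a steel hub 30 mm in diameter rising to 46 mm above its underside; about 0.3 kg. Origin at the centre of its underside, z up through the hub. It starts flat on the table, its centre 105 to 140 mm in from the guard's mouth. Lift it by the hub.
- hook: Pull hook lying flat, 0.25 kg. Origin under the middle of its red handle (110 long, 26 wide and high), x along the steel shaft (12 wide, 14 high, to x = 270), z up. At the end a 12 thick, 14 high crook turns to +y, slanting back: inner face from x = 257 at the shaft to 245 at its tip, y = 60. At the start it is inside the sleeve up to x = 100. Only held by the handle does it reach the gear.
- hook_end (a point): The far end of the hook's shaft, outer corner of the crook: x 270, y 0, z 7 mm in the hook's frame.
- hook_tip (a point): The tip of the hook's crook: x 251, y 60, z 7 mm in the hook's frame.
- sleeve: Green fixed sleeve in which the hook is kept, 170 mm long, 52 wide, 41 high, closed on top and at its back end, inside 42 wide and 36 high. Origin on the table at the middle of its open mouth, x straight out of the mouth; the sleeve lies at x -170 to 0 mm.
- guard: Fixed low saw guard, yellow frame, wire mesh (25 mm squares, no finger fits through) on top, sides and back; 78 mm high, inside 300 wide, 250 deep, 64 high. Origin on the table at the middle of its open mouth, x straight in, z up; it spans x 0 to 260, y -160 to 160 mm. The gear stands at y -20 to 50 mm: more room on its -y side.
- tray: Blue fixed square tray, 130 mm outside, 120 mm inside, rim 18 mm high, floor 5 mm thick. Origin at the centre of its underside, sides along x and y.
- oilcan: White oil bottle with a red cap, 56 mm in diameter, 130 mm tall, standing. Origin at the centre of its underside. To be left alone.
- pushblock: Wooden push block, 50 x 110 x 45 mm high. Origin at the centre of its underside. To be left alone.
- bushing: Small brass flanged bushing, 40 mm in diameter, 32 mm tall. Origin at the centre of its underside. To be left alone.
Things that resemble listed ones, but are neither listed nor needed, are in the scene too. Of the things that look like the gear, the smallest one is meant. Several things have the shape of the sleeve; the one meant has the colours described above.

How it is judged:
On the way, in this order (a step that is already met when the one before it is completed fails the run):
1. the hook has been drawn fully out of the sleeve and put down on the table, let go (x of hook in the frame of sleeve above 0.05 m and contact force between the fingers and hook below 0.05 N and linear speed of hook below 0.02 m/s and height (world z) of hook below 0.008 m and angle between hook's own z axis and vertical below 0.1 rad), for 0.2 s.
2. held by its handle (grasp point within 75 mm of the hook's origin), the hook pulls at the gear while the gear is still under the guard (distance between the grasp point and hook below 0.075 m and contact force between hook and gear above 0.3 N and x of gear in the frame of guard above 0.03 m), for 0.1 s.
3. the gear stands on the table with its centre at least 45 mm out from the guard's mouth (x of gear in the frame of guard below -0.045 m and height (world z) of gear below 0.006 m and angle between gear's own z axis and vertical below 0.1 rad), for 0.2 s.
At the end, for the whole second after the job is handed in: The gear rests flat, hub up (tilt < 0.1 rad), on the tray's floor (centres within 45 mm, underside < 9 mm above the tray's); the hook lies flat on the table (underside < 8 mm, tilt < 0.1 rad), its handle, end and tip outside the guard's outline; both at rest (horizontal distance between gear and tray below 0.045 m and z of gear in the frame of tray below 0.009 m and angle between each of gear, hook's own z axis and vertical below 0.1 rad and linear speed of each of gear, hook below 0.02 m/s and height (world z) of hook below 0.008 m and (x of hook_end in the frame of guard below 0.005 m or y of hook_end in the frame of guard above 0.16 m or y of hook_end in the frame of guard below -0.16 m) and (x of hook_tip in the frame of guard below 0.005 m or y of hook_tip in the frame of guard above 0.16 m or y of hook_tip in the frame of guard below -0.16 m) and (x of hook in the frame of guard below 0.005 m or y of hook in the frame of guard above 0.16 m or y of hook in the frame of guard below -0.16 m)); the robot touches nothing.
It fails at once if the oil bottle moved by more than 30 mm (distance of oilcan from where it was at the start of the episode above 0.03 m).
It fails at once if the push block moved by more than 30 mm (distance of pushblock from where it was at the start of the episode above 0.03 m).
It fails at once if the brass bushing moved by more than 30 mm (distance of bushing from where it was at the start of the episode above 0.03 m).
It fails at once if the gear dropped into the tray (faster than 0.5 m/s within 20 mm of its underside) (horizontal distance between gear and tray below 0.06 m and z of gear in the frame of tray below 0.02 m and linear speed of gear above 0.5 m/s).
It fails at once if the gear tipped over (more than 0.6 rad) (angle between gear's own z axis and vertical above 0.6 rad).
It also fails if it takes over 58 s, if anything falls off the work surface, if the arm or the gripper's body presses on something with over 40 N, if the wrist force passes 120 N, or if a joint passes its speed limit or range.

## Working session

There is one attempt and no reset: what is moved stays moved. The work goes in short steps, Python scripts to look and compute and a tool call to move; the robot and the scene stay as the last step left them, time stands still between calls to the robot, and variables do not carry over. Pictures are saved under pics/ and viewed, about 8 in all and at most 12, crops included, and the job is handed in when it is done.

Besides the shell and the picture viewer there is one more tool, called after "Call:" as name([rows], argument=value, ...), one row to a line, values as JSON. jog_arm: Moves the arm, as the interface text tells. Its arguments: {"type":"object","properties":{"deltas":{"type":"array"},"grip_force":{"type":"number"}},"required":["deltas"]}

```bash
ls; mkdir -p pics; cat > h.py <<'E'
import numpy as np, cv2
from station import ctrl, vision
def cal(n):
    c=vision.calibration(n); K=np.array([[c['fx'],0,c['cx']],[0,c['fy'],c['cy']],[0,0,1.]])
    return K,cv2.Rodrigues(np.array(c['rvec'],float))[0],np.array(c['tvec'],float).ravel()
def ray(n,u,v,z):
    K,R,t=cal(n); d=R.T@np.linalg.solve(K,[u,v,1.]); o=-R.T@t
    return o+d*(z-o[2])/d[2]
def pts(n,dep):
    K,R,t=cal(n); v,u=np.mgrid[:dep.shape[0],:dep.shape[1]]
    c=np.stack([(u-K[0,2])/K[0,0]*dep,(v-K[1,2])/K[1,1]*dep,dep],-1)
    return (c-t)@R
def grab(n,tag):
    im,d=vision.get_image(n); np.savez(f'{n}_{tag}.npz',im=im,d=d)
    cv2.imwrite(f'pics/{n}_{tag}.png',cv2.cvtColor(im,cv2.COLOR_RGB2BGR)); return im,d
E
python3 - <<'E'
from h import *
for n in('scene','top'):
    grab(n,'0'); K,R,t=cal(n); print(n,K[0,0],-R.T@t)
o=ctrl.get_obs(); print(o['tool_pos'],o['tool_rot'],o['opening'],ctrl.tcp_to_tips)
E
```

```text
pics
scene 479.1620960120518 [ 1.24534074 -0.53625537  1.00991679]
top 506.4846763944077 [ 0.42101304 -0.00872976  1.35885451]
[ 0.16531054 -0.60218718  0.25218328] [-3.11158698e+00 -4.19235809e-01  1.99476384e-05] 0.08560273505274003 0.022
```

View pics/top_0.png

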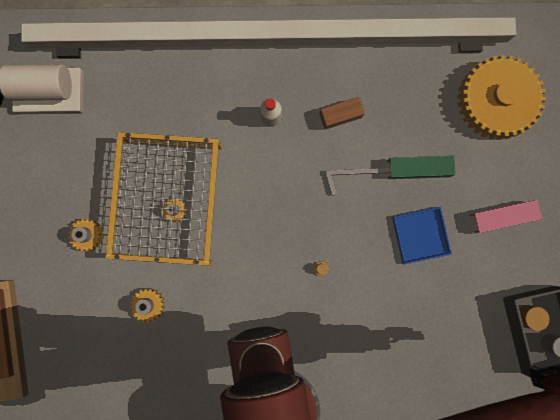

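View pics/scene_0.png

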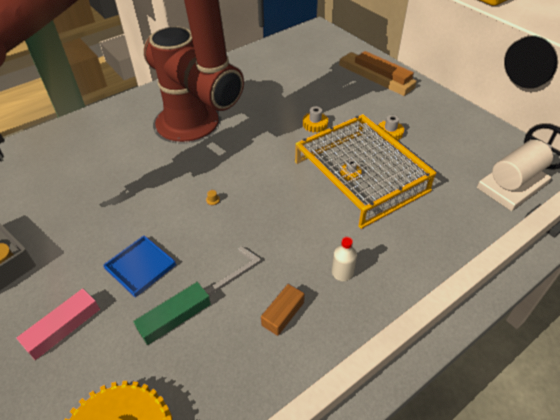

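The top view shows +x up and +y to the left. The gear meant is inside the guard at (174,210), and the guard's mouth faces right, which is −y. Look-alike gears are at (84,235), (147,305) and the big one at (505,95). The green sleeve is at (422,167), with the hook's shaft running left to its crook at (330,183). A pink look-alike sleeve is at (508,216). The tray is at (422,236), the bottle at (270,108), the block at (342,112) and the bushing at (321,268).

```bash
python3 - <<'E'
from h import *
f=np.load('top_0.npz'); im,d=f['im'],f['d']; P=pts('top',d); hsv=cv2.cvtColor(im,cv2.COLOR_RGB2HSV)
print('table z',np.median(P[300:320,190:240,2]))
def blob(name,lo,hi,roi,zlo=-1,zhi=9):
    x0,y0,x1,y1=roi; m=cv2.inRange(hsv,np.array(lo),np.array(hi))>0
    r=np.zeros_like(m); r[y0:y1,x0:x1]=1; m&=r&(P[...,2]>zlo)&(P[...,2]<zhi)
    v,u=np.nonzero(m); p=P[m]; 
    rect=cv2.minAreaRect((p[:,:2]*1000).astype(np.float32)); print(name,m.sum(),'z',np.percentile(p[:,2],[5,50,95]).round(3),'rect',np.round(rect[0],1),np.round(rect[1],1),round(rect[2],2)); return m,p
blob('sleeve',(65,80,20),(90,255,255),(380,145,465,190),.03)
blob('tray',(105,100,30),(125,255,255),(380,195,465,275))
blob('guardframe',(10,120,80),(30,255,255),(95,120,230,275),.06)
blob('gear',(10,120,60),(30,255,255),(155,190,195,230),-.01,.05)
m,p=blob('shaft',(0,0,60),(179,90,255),(318,160,390,200),.009,.03)
s=p[(p[:,1]>P[0,0,1]*0-9)]
b=np.load('top_0.npz')
blob('bush',(5,100,60),(30,255,255),(305,255,335,280),.005)
blob('pushb',(0,60,30),(25,255,255),(315,90,370,130),.03)
blob('cap',(0,150,80),(10,255,255),(260,95,282,112),.1)
R=cv2.Rodrigues(ctrl.get_obs()['tool_rot'])[0]; print(R.round(3))
a=cv2.resize(im[155:205,310:470],None,fx=4,fy=4,interpolation=2); c=cv2.resize(im[120:275,90:230],None,fx=4,fy=4,interpolation=2)
o=np.zeros((620,640,3),np.uint8); 
o=np.zeros((600,800,3),np.uint8); c=c[::1][:600]; cv2.imwrite('pics/crop1.png',cv2.cvtColor(np.vstack([cv2.resize(im[155:205,310:470],None,fx=3,fy=3,interpolation=2),cv2.resize(im[130:275,90:250],None,fx=3,fy=3,interpolation=2)]),cv2.COLOR_RGB2BGR))
E
```

```text
table z 0.000396055512729214
sleeve 1136 z [0.037 0.041 0.046] rect [ 566.5 -232.1] [102.4 523.2] 22.0
tray 2405 z [0.001 0.006 0.019] rect [ 422.1 -238.6] [129.7 452. ] 10.89
guardframe 2341 z [0.072 0.077 0.082] rect [549.9 195.9] [429.3 324.8] 85.22
gear 241 z [0.011 0.018 0.022] rect [530.5 259.8] [62.4 61.4] 88.57
shaft 379 z [0.01  0.014 0.018] rect [ 629.3 -224.7] [ 76.3 169.2] 22.14
bush 158 z [0.006 0.028 0.037] rect [382.9 -73.5] [145.8  36.6] 73.66
pushb 811 z [0.038 0.045 0.049] rect [639.1 -94. ] [102.6 457. ] 55.98
cap 78 z [0.126 0.13  0.133] rect [607.5  -8.7] [372.2  22.8] 3.51
[[ 0.964  0.265 -0.   ]
 [ 0.265 -0.964  0.002]
 [ 0.    -0.002 -1.   ]]
```

View pics/crop1.png

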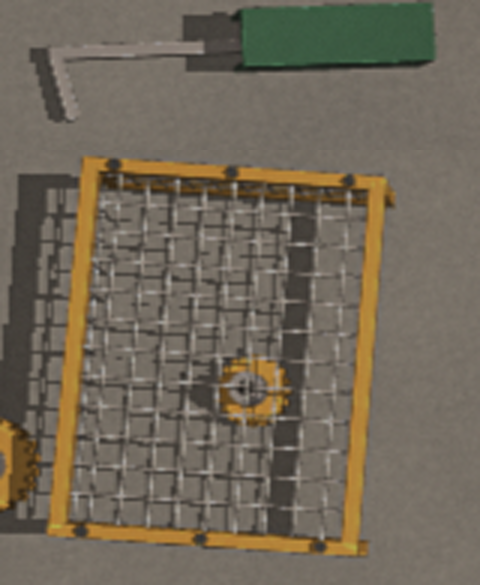

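The crop confirms three things:
- The gear is under the mesh, with its hub near px (172,209). It is smaller than both look-alikes standing outside.
- The green sleeve's mouth is at its left end, px about (390,168). The hook runs out to the left and its crook turns towards −x, at px (331,190).
- The guard's mouth is the right-hand side.

Next I measure by ray casting.

```bash
cat >> h.py <<'E'
def mask(im,lo,hi,roi):
    x0,y0,x1,y1=roi; m=cv2.inRange(cv2.cvtColor(im,cv2.COLOR_RGB2HSV),np.array(lo),np.array(hi)); r=np.zeros_like(m); r[y0:y1,x0:x1]=m[y0:y1,x0:x1]
    n,l,s,_=cv2.connectedComponentsWithStats(r); k=1+np.argmax(s[1:,4]); return (l==k).astype(np.uint8)
def rect(n,m,z,name=''):
    v,u=np.nonzero(m); p=np.array([ray(n,a,b,z)[:2] for a,b in zip(u,v)])*1000
    r=cv2.minAreaRect(p.astype(np.float32)); print(name,len(u),'z',z,'c',np.round(r[0],1),'size',np.round(r[1],1),'ang',round(r[2],2),'mean',p.mean(0).round(1)); return p,r
E
python3 - <<'E'
from h import *
f=np.load('top_0.npz'); im,d=f['im'],f['d']; n='top'
rect(n,mask(im,(65,110,60),(90,255,255),(380,145,465,190)),.041,'sleeve')
rect(n,mask(im,(105,100,30),(125,255,255),(380,195,465,275)),.018,'tray')
rect(n,mask(im,(10,120,120),(30,255,255),(95,120,230,275)),.078,'guard')
g=mask(im,(10,140,100),(30,255,255),(155,190,195,230)); rect(n,g,.018,'gear')
m=mask(im,(0,0,95),(179,70,255),(318,160,380,200)); p,_=rect(n,m,.014,'hook')
s=p[p[:,0]>p[:,0].max()-25]; s=s[s[:,1]<s[:,1].max()-25]; print('shaft line',cv2.fitLine(s.astype(np.float32),cv2.DIST_L2,0,.01,.01).ravel().round(3), 'yext',s[:,1].min(),s[:,1].max(),len(s))
i=np.argsort(p[:,1]); print('ymax pts',p[i[-5:]].round(0).tolist(),'xmin',p[np.argsort(p[:,0])[:4]].round(0).tolist())
rect(n,mask(im,(5,100,60),(30,255,255),(305,255,335,280)),.03,'bush')
rect(n,mask(im,(0,60,30),(25,255,255),(315,90,370,130)),.045,'block')
rect(n,mask(im,(0,150,80),(10,255,255),(260,95,282,112)),.13,'cap')
E
```

```text
Traceback (most recent call last):
  File "h.py", line 18, in mask
    n,l,s,_=cv2.connectedComponentsWithStats(r); k=1+np.argmax(s[1:,4]); return (l==k).astype(np.uint8)
                                                     ~~~~~~~~~^^^^^^^^^
ValueError: attempt to get argmax of an empty sequence
```

```bash
cat > m0.py <<'E'
from h import *
f=np.load('top_0.npz'); im,d=f['im'],f['d']; n='top'
h=cv2.cvtColor(im,cv2.COLOR_RGB2HSV)
for u,v in((420,167),(430,236),(345,172),(352,171),(333,187),(375,170),(350,185)): print((u,v),h[v,u],end=' ')
print()
rect(n,mask(im,(65,80,40),(90,255,255),(380,145,465,190)),.041,'sleeve')
rect(n,mask(im,(105,100,30),(125,255,255),(380,195,465,275)),.018,'tray')
rect(n,mask(im,(10,120,120),(30,255,255),(95,120,230,275)),.078,'guard')
g=mask(im,(10,140,100),(30,255,255),(155,190,195,230)); rect(n,g,.018,'gear')
m=mask(im,(0,0,110),(179,70,255),(318,160,380,200)); p,_=rect(n,m,.014,'hook')
s=p[p[:,0]>p[:,0].max()-25]; s=s[s[:,1]<s[:,1].max()-25]; print('shaft line',cv2.fitLine(s.astype(np.float32),cv2.DIST_L2,0,.01,.01).ravel().round(3), 'yext',s[:,1].min(),s[:,1].max(),len(s))
i=np.argsort(p[:,1]); print('ymax pts',p[i[-5:]].round(0).tolist(),'xmin',p[np.argsort(p[:,0])[:4]].round(0).tolist())
rect(n,mask(im,(5,100,60),(30,255,255),(305,255,335,280)),.03,'bush')
rect(n,mask(im,(0,60,30),(25,255,255),(315,90,370,130)),.045,'block')
rect(n,mask(im,(0,150,80),(10,255,255),(260,95,282,112)),.13,'cap')
E
python3 m0.py
```

```text
(420, 167) [65 84 91] (430, 236) [109 169 125] (345, 172) [ 13  33 138] (352, 171) [ 14  38 135] (333, 187) [ 14  27 141] (375, 170) [ 13  35 138] (350, 185) [ 16  35 124] 
sleeve 1136 z 0.041 c [ 632.3 -395.7] size [ 50.8 165.4] ang 0.69 mean [ 631.8 -394.3]Traceback (most recent call last):
  File "m0.py", line 7, in <module>
    rect(n,mask(im,(105,100,30),(125,255,255),(380,195,465,275)),.018,'tray')
    ~~~~^^^^^^^^^^^^^^^^^^^^^^^^^^^^^^^^^^^^^^^^^^^^^^^^^^^^^^^^^^^^^^^^^^^^^
  File "h.py", line 20, in rect
    v,u=np.nonzero(m); p=np.array([ray(n,a,b,z)[:2] for a,b in zip(u,v)])*1000
                                   ~~~^^^^^^^^^
  File "h.py", line 7, in ray
    K,R,t=cal(n); d=R.T@np.linalg.solve(K,[u,v,1.]); o=-R.T@t
          ~~~^^^
  File "h.py", line 4, in cal
    c=vision.calibration(n); K=np.array([[c['fx'],0,c['cx']],[0,c['fy'],c['cy']],[0,0,1.]])
ValueError: time passes only in moves, steps and waits
```

```bash
sed -i 's/^def cal(n)/import functools\n@functools.lru_cache\ndef cal(n)/' h.py
sed -i 's/^m=mask(im,(0,0,110).*$/Z=pts(n,d)[...,2]; r=np.zeros(Z.shape,np.uint8); r[160:200,318:383]=((Z>.008)\&(Z<.03)\&(h[...,2]>127))[160:200,318:383]; m=r; p,_=rect(n,m,.014,"hook")/' m0.py; python3 m0.py
```

```text
(420, 167) [65 84 91] (430, 236) [109 169 125] (345, 172) [ 13  33 138] (352, 171) [ 14  38 135] (333, 187) [ 14  27 141] (375, 170) [ 13  35 138] (350, 185) [ 16  35 124] 
sleeve 1136 z 0.041 c [ 632.3 -395.7] size [ 50.8 165.4] ang 0.69 mean [ 631.8 -394.3]
tray 2405 z 0.018 c [ 452.  -394.9] size [129.3 131.1] ang 10.94 mean [ 451.9 -395. ]
guard 828 z 0.078 c [566.  396.8] size [ 21.6 322.7] ang 85.29 mean [564.1 399.2]
gear 47 z 0.018 c [515.3 255.7] size [19.2 30.6] ang 78.6 mean [511.6 253.9]
hook 270 z 0.014 c [ 622.  -208.9] size [ 63.5 135.2] ang 26.17 mean [ 615.6 -199.4]
shaft line [ 2.00000e-02 -1.00000e+00  6.26373e+02 -2.28791e+02] yext -282.3968269891202 -174.85065098075492 156
ymax pts [[625.0, -148.0], [622.0, -148.0], [619.0, -148.0], [617.0, -148.0], [614.0, -148.0]] xmin [[565.0, -165.0], [565.0, -163.0], [568.0, -168.0], [568.0, -165.0]]
bush 171 z 0.03 c [ 369.9 -124.7] size [36.6 36.4] ang 88.74 mean [ 369.  -123.6]
block 928 z 0.045 c [ 778.3 -187.9] size [ 58.2 116. ] ang 16.86 mean [ 778.  -187.5]
cap 80 z 0.13 c [780.3   2.1] size [22.3 22.7] ang 89.16 mean [780.5   1.2]
```

```bash
cat > g.py <<'E'
from h import *
C=[ray('top',u,v,.078)*1000 for u,v in((117.7,132.3),(218.3,139.3),(209.3,264.3),(106.7,258.3))]
for c in C: print(c.round(1))
C=np.array(C)[:,:2]; print('sides',[round(np.linalg.norm(C[i]-C[i-1]),1) for i in range(4)])
mouth=(C[1]+C[2])/2; back=(C[0]+C[3])/2; ex=(back-mouth)/np.linalg.norm(back-mouth); ey=np.array([-ex[1],ex[0]])
w=(C[2]-C[1]); print('mouth',mouth,'ex',ex,'w dir',w/np.linalg.norm(w))
hub=ray('top',172.7,209.3,.046)[:2]*1000
for q in (hub,np.array([530.5,259.8])): print('gear',q,'in guard',(q-mouth)@ex,(q-mouth)@ey)
f=np.load('scene_0.npz'); im=f['im']; cv2.imwrite('pics/crop2.png',cv2.cvtColor(cv2.resize(im[100:225,285:445],None,fx=4,fy=4,interpolation=2),cv2.COLOR_RGB2BGR))
E
python3 g.py
```

```text
[726.  392.2  78. ]
[704.  135.1  78. ]
[385.8 160.1  78. ]
[405.2 417.4  78. ]
sides [np.float64(321.8), np.float64(258.1), np.float64(319.1), np.float64(258.0)]
mouth [544.88549432 147.62545616] ex [0.08040022 0.99676266] w dir [-0.99692097  0.0784129 ]
gear [528.60629275 258.357531  ] in guard 109.06474634564968 25.12938335914608
gear [530.5 259.8] in guard 110.65480006231218 23.35778150213634
```

View pics/crop2.png

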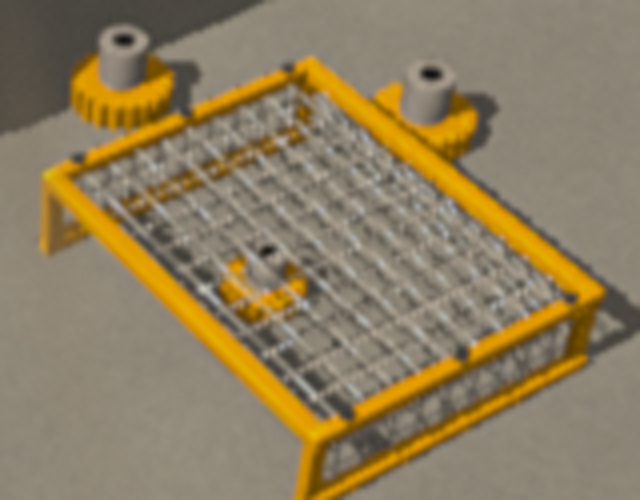

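Both views agree. The guard's mouth centre is at (545,148) mm, heading 85.4°. The gear is at about (529,259) mm, or guard coordinates (110, 24), which lies inside the range given. The outline comes out at 258 × 320 mm against the stated 260 × 320. Now I turn the tool so its x axis lies along the shaft.

Call:
jog_arm([
  [0, 0, -0.12, 0, 0, 0, 0.4],
  [0, 0, -0.12, 0, 0, 0, 0.4],
  [0, 0, -0.12, 0, 0, 0, 0.4],
  [0, 0, -0.12, 0, 0, 0, 0.4],
  [0, 0, -0.12, 0, 0, 0, 0.4],
  [0, 0, -0.12, 0, 0, 0, 0.4],
  [0, 0, -0.12, 0, 0, 0, 0.4],
  [0, 0, -0.12, 0, 0, 0, 0.4],
  [0, 0, -0.12, 0, 0, 0, 0.4],
  [0, 0, -0.12, 0, 0, 0, 0.4],
  [0, 0, -0.12, 0, 0, 0, 0.4],
  [0, 0, 0, 0, 0, 0, 0.4],
], grip_force=40)

```text
t: 1.1
tool_pos: [0.1653, -0.6024, 0.2526]
tool_rot: [-2.2, -2.242, -0.001]
contact_force: [-0.1, 0.3, 0.0]
opening: 0.0342
```

Call:
jog_arm([
  [0, 0, 0, 0, 2, 0, 0.4],
  [0, 0, 0, 0, 2.5, 0, 0.4],
  [0, 0, 0, 1, 2.5, 0, 0.4],
  [0, 0, 0, 1.5, 2.5, 0, 0.4],
  [0, 0, 0, 2, 2.5, 0, 0.4],
  [0, 0, 0, 2, 2.5, 0, 0.4],
  [0, 0, 0, 2, 2.5, 0, 0.4],
  [0, 0, 0, 2, 2.5, 0, 0.4],
  [0, 0, 0, 2, 2.5, 0, 0.4],
  [0, 0, 0, 2, 2.5, 0, 0.4],
  [0, 0, 0, 2, 2.5, 0, 0.4],
  [0, 0, 0, 2, 2.5, 0, 0.4],
])

```text
t: 2.1
tool_pos: [0.4581, -0.4114, 0.253]
tool_rot: [-2.206, -2.236, -0.0]
contact_force: [0.2, -0.6, -0.1]
opening: 0.0338
```

Call:
jog_arm([
  [0, 0, 0, 2.5, 2.5, 0, 0.4],
  [0, 0, 0, 2.5, 2.5, 0, 0.4],
  [0, 0, 0, 2.5, 2.5, 0, 0.4],
  [0, 0, 0, 2.5, 2.5, 0, 0.4],
  [0, 0, 0, 2.5, 2.5, 1, 0.4],
  [0, 0, 0, 2, 2.5, 2, 0.4],
  [0, 0, 0, 1, 1.5, 3, 0.4],
  [0, 0, 0, 0, 0, 3.5, 0.4],
  [0, 0, 0, 0, 0, 3.5, 0.4],
  [0, 0, 0, 0, 0, 3, 0.4],
  [0, 0, 0, 0, 0, 2, 0.4],
  [0, 0, 0, 0, 0, 0, 0.4],
])

```text
t: 3.1
tool_pos: [0.6155, -0.2527, 0.0661]
tool_rot: [-2.197, -2.229, 0.005]
contact_force: [-1.5, 0.4, -0.7]
opening: 0.0341
```

```bash
python3 - <<'E'
from h import *
im,_=grab('scene','1'); cv2.imwrite('pics/crop3.png',cv2.cvtColor(cv2.resize(im[150:360,80:330],None,fx=2.4,fy=2.4),cv2.COLOR_RGB2BGR))
o=ctrl.get_obs(); print(o['tool_pos'],cv2.Rodrigues(o['tool_rot'])[0].round(3).tolist(),o['q'])
E
```

```text
[ 0.61724383 -0.25362484  0.06950875] [[-0.015, 1.0, -0.006], [1.0, 0.015, 0.003], [0.004, -0.006, -1.0]] [-5.01284054e-01  3.20856478e-01  1.63095617e+00 -1.10960585e-05
  1.19704545e+00 -5.16049734e-01]
```

View pics/crop3.png

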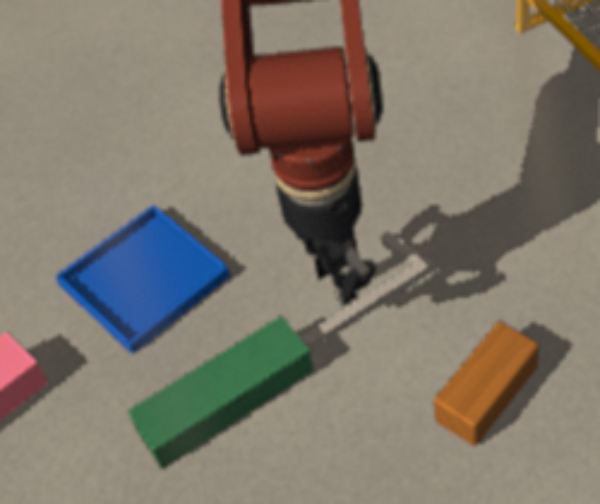

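The gripper is above the shaft near crop (345,290), just out from the sleeve's mouth. I centre it 9 mm further in +x, go down and close.

Call:
jog_arm([
  [0, 0, 0, 0, 0.9, 0, 0.4],
  [0, 0, 0, 0, 0, 1.5, 0.4],
  [0, 0, 0, 0, 0, 1.5, 0.4],
  [0, 0, 0, 0, 0, 1.2, 0.4],
  [0, 0, 0, 0, 0, 0, 0.4],
  [0, 0, 0, 0, 0, 0, 0.4],
  [0, 0, 0, 0, 0, 0, 0.4],
])

```text
t: 3.73
tool_pos: [0.6284, -0.2548, 0.0312]
tool_rot: [-2.203, -2.24, 0.0]
contact_force: [0.3, 0.3, 0.3]
opening: 0.0342
```

Call:
jog_arm([
  [0, 0, 0, 0, 0, 0, 0],
  [0, 0, 0, 0, 0, 0, 0],
  [0, 0, 0, 0, 0, 0, 0],
  [0, 0, 0, 0, 0, 0, 0],
  [0, 0, 0, 0, 0, 0, 0],
  [0, 0, 0, 0, 0, 0, 0],
], grip_force=40)

```text
t: 4.23
tool_pos: [0.6292, -0.2551, 0.0324]
tool_rot: [2.201, 2.239, 0.001]
contact_force: [-0.5, -0.1, 4.6]
opening: 0.0102
```

Call:
jog_arm([
  [0, 0, 0, 0.5, 0, 0, 0],
  [0, 0, 0, 1, 0, 0, 0],
  [0, 0, 0, 1.5, 0, 0, 0],
  [0, 0, 0, 1, 0, 0, 0],
  [0, 0, 0, 0, 0, 0, 0],
  [0, 0, 0, 0, 0, 0, 0],
])

```text
t: 4.73
tool_pos: [0.6285, -0.2125, 0.0324]
tool_rot: [-2.201, -2.241, -0.003]
contact_force: [0.4, 1.7, 7.2]
opening: 0.0102
```

```bash
python3 - <<'E'
from h import *
im,_=grab('scene','2'); grab('top','2'); cv2.imwrite('pics/crop4.png',cv2.cvtColor(cv2.resize(im[220:340,180:340],None,fx=4,fy=4),cv2.COLOR_RGB2BGR))
o=ctrl.get_obs(); print(o['tool_pos'],o['contact_force'],o['opening'],ctrl.tcp_to_tips)
E
```

```text
[ 0.62856819 -0.21251229  0.03240018] [-0.50699464  1.89517663  6.71789759] 0.009632673697309854 0.022
```

View pics/crop4.png

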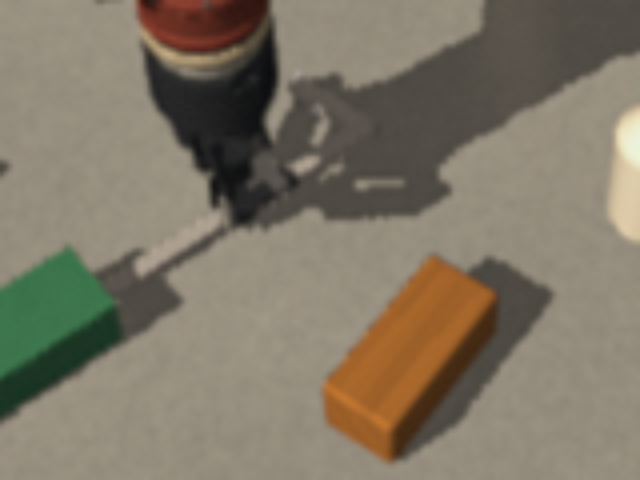

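```bash
cat >> h.py <<'E'
def hook(tag,roi=(200,140,389,215),vmin=127):
    f=np.load(f'top_{tag}.npz'); im,d=f['im'],f['d']; h=cv2.cvtColor(im,cv2.COLOR_RGB2HSV); P=pts('top',d)
    m=(P[...,2]>.008)&(P[...,2]<.03)&(h[...,2]>vmin)&(h[...,1]<60); r=np.zeros_like(m); r[roi[1]:roi[3],roi[0]:roi[2]]=1; m&=r
    v,u=np.nonzero(m); return np.array([ray('top',a,b,.014)[:2]*1000 for a,b in zip(u,v)])
E
python3 - <<'E'
from h import *
for t in('0','2'):
    p=hook(t); print(t,len(p),p[np.argsort(p[:,1])[-4:]].round(0).tolist(),p[np.argsort(p[:,0])[:4]].round(0).tolist())
f=np.load('top_2.npz')['im']; cv2.imwrite('pics/crop5.png',cv2.cvtColor(cv2.resize(f[130:220,260:420],None,fx=4,fy=4),cv2.COLOR_RGB2BGR))
E
```

```text
0 270 [[622.0, -148.0], [619.0, -148.0], [617.0, -148.0], [614.0, -148.0]] [[565.0, -165.0], [565.0, -163.0], [568.0, -168.0], [568.0, -165.0]]
2 38 [[576.0, 19.0], [555.0, 35.0], [696.0, 60.0], [703.0, 178.0]] [[530.0, -23.0], [550.0, -304.0], [555.0, 35.0], [564.0, -77.0]]
```

View pics/crop5.png

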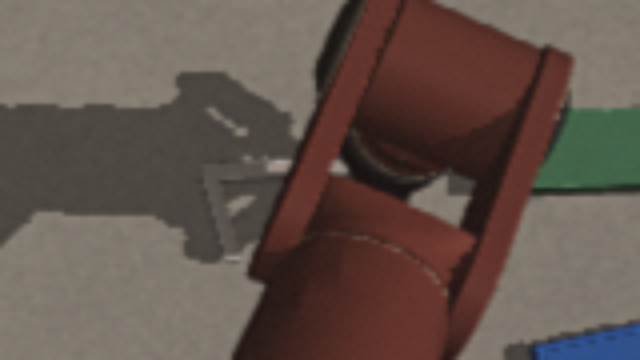

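The crook corner moved from px x≈324 to 311, about 40 mm, so the hook is following the gripper. The upward force comes from the fingertips grazing the table, so I raise 3 mm and draw the hook the rest of the way.

Call:
jog_arm([
  [0, 0, 0, 0.8, 0, -0.3, 0],
  [0, 0, 0, 1.5, 0, 0, 0],
  [0, 0, 0, 1.8, 0, 0, 0],
  [0, 0, 0, 1.8, 0, 0, 0],
  [0, 0, 0, 1.8, 0, 0, 0],
  [0, 0, 0, 1.8, 0, 0, 0],
  [0, 0, 0, 1.8, 0, 0, 0],
  [0, 0, 0, 1.8, 0, 0, 0],
  [0, 0, 0, 1.5, 0, 0, 0],
  [0, 0, 0, 0.8, 0, 0, 0],
  [0, 0, 0, 0, 0, 0, 0],
  [0, 0, 0, 0, 0, 0, 0],
])

```text
t: 5.83
tool_pos: [0.6247, -0.0599, 0.0338]
tool_rot: [-2.201, -2.241, 0.001]
contact_force: [-0.2, 0.5, -0.7]
opening: 0.0101
```

Call:
jog_arm([
  [0, 0, 0, 0, 0, 0.2, 0],
  [0, 0, 0, 0, 0, 0, 0.2],
  [0, 0, 0, 0, 0, 0, 0.4],
  [0, 0, 0, 0, 0, 0, 0.4],
  [0, 0, 0, 0, 0, 0, 0.5],
  [0, 0, 0, 0, 0, 0, 0.5],
  [0, 0, 0, 0, 0, -1.5, 0.5],
  [0, 0, 0, 0, 0, -2.5, 0.5],
  [0, 0, 0, 0, 0, -3, 0.5],
  [0, 0, 0, -1, -3, -2, 0.5],
  [0, 0, 0, -2, -3, 0, 0.5],
  [0, 0, 0, -2, -3, 0, 0.5],
])

```text
t: 6.83
tool_pos: [0.537, -0.113, 0.1261]
tool_rot: [2.196, 2.239, 0.004]
contact_force: [0.2, -0.2, -0.7]
opening: 0.0427
```

```bash
python3 - <<'E'
from h import *
im,_=grab('top','3'); cv2.imwrite('pics/crop6.png',cv2.cvtColor(cv2.resize(im[120:280,160:460],None,fx=2.6,fy=2.6),cv2.COLOR_RGB2BGR))
o=ctrl.get_obs(); print(o['t'],o['tool_pos'],o['contact_force'],o['opening'])
E
```

```text
6.8833 [ 0.53108936 -0.11519381  0.12322623] [ 1.46836764 -1.39655271 -1.85272585] 0.04242936594329013
```

View pics/crop6.png

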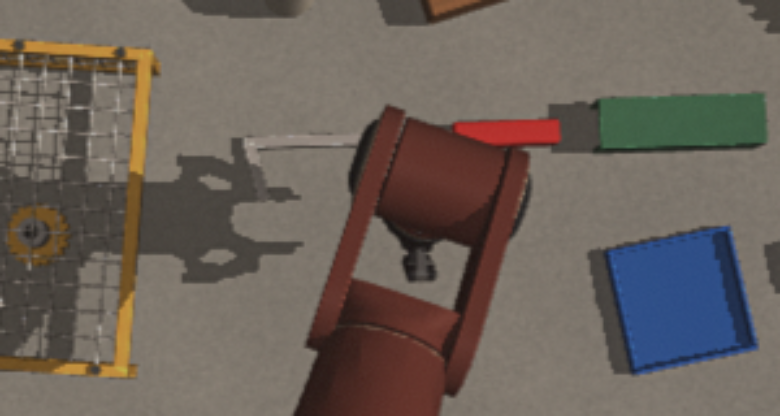

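The hook lies fully out of the sleeve. Its red handle is at crop (455–560, 122–145), about 30 mm clear of the sleeve's mouth shadow. The crook is at crop (250,140) and still points to −x.

```bash
python3 - <<'E'
from h import *
f=np.load('top_3.npz'); im,d=f['im'],f['d']
m=mask(im,(0,150,120),(10,255,255),(320,160,385,185)); m2=mask(im,(170,150,120),(179,255,255),(320,160,385,185)) if 0 else None
rect('top',m,.026,'handle')
p=hook('3',(245,160,310,205),120); s=p[p[:,0]>605]; print(len(p),len(s),s.mean(0),cv2.fitLine(s.astype(np.float32),cv2.DIST_L2,0,.01,.01).ravel()); print(p[:,1].max(),p[:,0].min())
for uv in((160+245/2.6,120+140/2.6),(160+262/2.6,120+198/2.6)): print(ray('top',*uv,.014)[:2]*1000)
E
```

```text
handle 326 z 0.026 c [ 625.8 -221.4] size [106.4  24.1] ang 89.1 mean [ 626.9 -225.3]
215 204 [621.80852308  -6.59594421] [ 6.2813103e-02 -9.9802530e-01  6.2180853e+02 -6.5959444e+00]
47.666602681636725 597.9604670192954
[622.88004708  46.93867542]
[562.58784706  30.28417756]
```

Call:
jog_arm([
  [0, 0, 0, -1, 1, 0, 0.6],
  [0, 0, 0, -2, 2, 0, 0.6],
  [0, 0, 0, -2.5, 2.2, 0, 0.6],
  [0, 0, 0, -2.5, 2.2, 0, 0.6],
  [0, 0, 0, -1.5, 1.4, 0, 0.6],
  [0, 0, 0, -0.4, 0.4, 1, 0.6],
  [0, 0, 0, 0, 0, 2, 0.6],
  [0, 0, 0, 0, 0, 1, 0.6],
  [0, 0, 0, 0, 0, 0, 0.6],
  [0, 0, 0, 0, 0, 0, 0.6],
  [0, 0, 0, 0, 0, 0, 0.6],
  [0, 0, 0, 0, 0, 0, 0.6],
])

```text
t: 7.88
tool_pos: [0.6302, -0.2096, 0.0837]
tool_rot: [2.201, 2.239, 0.001]
contact_force: [-0.3, -0.1, 0.1]
opening: 0.0511
```

Call:
jog_arm([
  [0, 0, 0, 0, -0.4, 0.5, 0.6],
  [0, 0, 0, 0, 0, 1.5, 0.6],
  [0, 0, 0, 0, 0, 1.5, 0.6],
  [0, 0, 0, 0, 0, 1.3, 0.6],
  [0, 0, 0, 0, 0, 0, 0.6],
  [0, 0, 0, 0, 0, 0, 0.6],
  [0, 0, 0, 0, 0, 0, 0.0],
  [0, 0, 0, 0, 0, 0, 0.0],
  [0, 0, 0, 0, 0, 0, 0.0],
  [0, 0, 0, 0, 0, 0, 0.0],
  [0, 0, 0, 0, 0, 0, 0.0],
  [0, 0, 0, 0, 0, 0, 0.0],
], grip_force=80)

```text
t: 8.88
tool_pos: [0.6267, -0.2102, 0.0356]
tool_rot: [2.201, 2.239, 0.001]
contact_force: [1.0, 0.2, 3.5]
opening: 0.0236
```

Call:
jog_arm([
  [0, 0, 0, 0, 0, -0.2, 0],
  [0, 0, 0, 0, 0, -0.2, 0],
  [0, 0, 0.05, 0.5, 0, 0, 0],
  [0, 0, 0.05, 1, -0.5, 0, 0],
  [0, 0, 0, 1, -0.8, 0, 0],
  [0, 0, 0, 1, -0.8, 0, 0],
  [0, 0, 0, 1, -0.4, 0, 0],
  [0, 0, 0, 0.5, 0, 0, 0],
  [0, 0, 0, 0, 0, 0, 0],
  [0, 0, 0, 0, 0, 0, 0],
])

```text
t: 9.72
tool_pos: [0.6042, -0.158, 0.0384]
tool_rot: [2.31, 2.128, 0.0]
contact_force: [-0.2, -1.1, -1.4]
opening: 0.0238
```

```bash
python3 - <<'E'
from h import *
im,_=grab('top','4'); im2,_=grab('scene','4')
a=cv2.resize(im[120:270,100:400],None,fx=2,fy=2); b=cv2.resize(im2[100:340,100:440],(600,424))[120:420]
cv2.imwrite('pics/crop7.png',cv2.cvtColor(np.vstack([a,b]),cv2.COLOR_RGB2BGR))
o=ctrl.get_obs(); print(o['t'],o['tool_pos'],o['contact_force'],o['opening'],cv2.Rodrigues(o['tool_rot'])[0][:,0])
E
```

```text
9.8167 [ 0.60446207 -0.15855438  0.03861671] [-0.49413578 -0.67675151 -1.9758319 ] 0.023985681649336257 [ 8.29077625e-02  9.96557092e-01 -5.15807537e-04]
```

View pics/crop7.png

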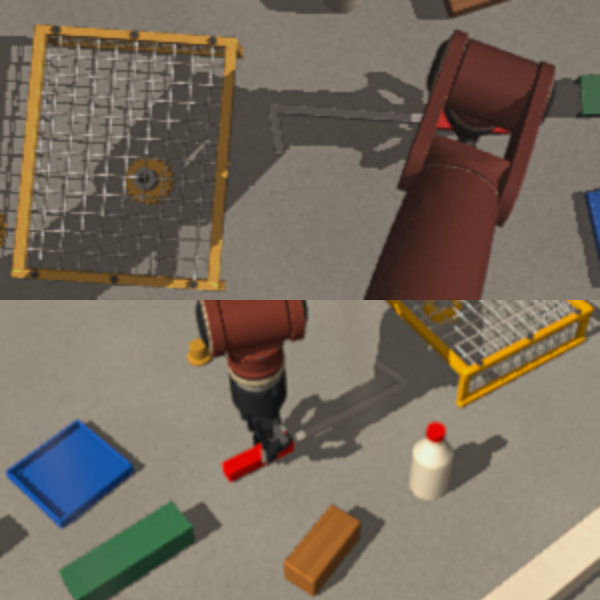

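The hook is held by its red handle, lifted about 3 mm and carrying 2 N, and lies parallel to the guard's sides. Its corner is at px (236,173) and its tip at px (239,196).

```bash
cat >> h.py <<'E'
M=np.array([544.9,147.6]); EX=np.array([.0797,.9968]); EY=np.array([-.9968,.0797])
def G(p): d=np.asarray(p)[:2]-M; return np.round([d@EX,d@EY],1)
E
python3 - <<'E'
from h import *
for uv in((100+270/2,120+105/2),(100+279/2,120+153/2),(100+412/2,120+119/2)): p=ray('top',*uv,.017)[:2]*1000; print(p.round(1),G(p))
print('tcp',G(ctrl.get_obs()['tool_pos']*1000),'gear',G([529.5,259.]))
p=hook('4',(228,165,305,205),60); s=p[(p[:,0]>600)&(p[:,1]<10)]; print(len(p),len(s)); l=cv2.fitLine(s.astype(np.float32),cv2.DIST_HUBER,0,.01,.01).ravel(); print(l,G(l[2:]),np.rad2deg(np.arctan2(l[1],l[0])))
E
```

```text
[626.9  98.1] [-42.8 -85.6]
[562.3  86.8] [-59.2 -22.1]
[605.  -91.2] [-233.2  -79. ]
tcp [-300.4  -83.8] gear [109.8  24.2]
410 160
[ 8.731683e-02  9.961806e-01  6.127473e+02 -3.904741e+01] [-180.6  -82.5] 84.99073
```

Call:
jog_arm([
  [0, 0, 0, 1, 0, 0, 0],
  [0, 0, 0, 2, 0, 0, 0],
  [0, 0, 0, 2.2, 0, 0, 0],
  [0, 0, 0, 2.2, 0, 0, 0],
  [0, 0, 0, 2.2, 0, 0, 0],
  [0, 0, 0, 2.2, 0, 0, 0],
  [0, 0, 0, 2.2, 0, 0, 0],
  [0, 0, 0, 2.2, 0, 0, 0],
  [0, 0, 0, 2.2, 0, 0, 0],
  [0, 0, 0, 2.2, 0, 0, 0],
  [0, 0, 0, 1.4, 0, 0, 0],
  [0, 0, 0, 0.5, 0, 0, 0],
])

```text
t: 10.82
tool_pos: [0.6227, 0.0682, 0.0383]
tool_rot: [-2.309, -2.129, -0.001]
contact_force: [-0.4, 0.6, -3.0]
opening: 0.0237
```

Call:
jog_arm([
  [0, 0, 0, 0, 0, 0, 0],
  [0, 0, 0, 0, -0.5, 0, 0],
  [0, 0, 0, 0, -1, 0, 0],
  [0, 0, 0, 0, -1, 0, 0],
  [0, 0, 0, 0, -1, 0, 0],
  [0, 0, 0, 0, -1, 0, 0],
  [0, 0, 0, 0, -1, 0, 0],
  [0, 0, 0, 0, -0.5, 0, 0],
  [0, 0, 0, 0, 0, 0, 0],
  [0, 0, 0, 0, 0, 0, 0],
])

```text
t: 11.65
tool_pos: [0.5627, 0.0711, 0.0385]
tool_rot: [2.311, 2.127, 0.001]
contact_force: [0.2, 0.3, -2.5]
opening: 0.0235
```

```bash
python3 - <<'E'
from h import *
im,_=grab('top','5'); cv2.imwrite('pics/crop8.png',cv2.cvtColor(cv2.resize(im[120:270,90:320],None,fx=3.4,fy=3.4,interpolation=2),cv2.COLOR_RGB2BGR))
o=ctrl.get_obs(); print(o['t'],o['tool_pos'],G(o['tool_pos']*1000),o['contact_force'])
E
```

```text
11.7 [0.56319117 0.07106176 0.03866059] [-74.8 -24.3] [-0.05232155  0.54245919 -2.25918217]
```

View pics/crop8.png

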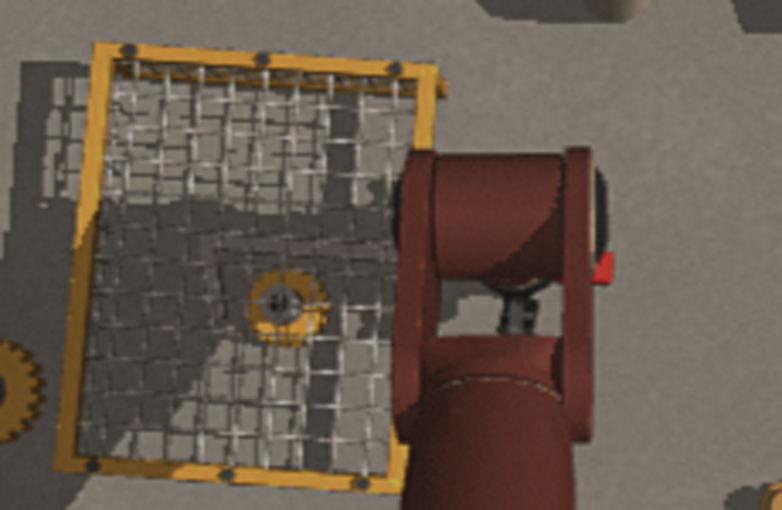

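The hook's shaft is at crop (300,245) beside the gear, and its crook is behind the gear at crop (218,250–300). No side force has built up. Now I pull.

Call:
jog_arm([
  [0, 0, 0, -0.5, 0, 0, 0],
  [0, 0, 0, -0.8, 0, 0, 0],
  [0, 0, 0, -0.8, 0, 0, 0],
  [0, 0, 0, -0.8, 0, 0, 0],
  [0, 0, 0, -0.8, 0, 0, 0],
  [0, 0, 0, -0.8, 0, 0, 0],
  [0, 0, 0, -0.8, 0, 0, 0],
  [0, 0, 0, -0.8, 0, 0, 0],
  [0, 0, 0, -0.8, 0, 0, 0],
  [0, 0, 0, -0.8, 0, 0, 0],
  [0, 0, 0, -0.8, 0, 0, 0],
  [0, 0, 0, -0.8, 0, 0, 0],
])

```text
t: 12.7
tool_pos: [0.5551, -0.0224, 0.0383]
tool_rot: [2.312, 2.127, 0.0]
contact_force: [0.8, 1.4, -3.1]
opening: 0.0239
```

Call:
jog_arm([
  [0, 0, 0, -1, 0, 0, 0],
  [0, 0, 0, -1.2, 0, 0, 0],
  [0, 0, 0, -1.2, 0, 0, 0],
  [0, 0, 0, -1.2, 0, 0, 0],
  [0, 0, 0, -1.2, 0, 0, 0],
  [0, 0, 0, -1.2, 0, 0, 0],
  [0, 0, 0, -1.2, 0, 0, 0],
  [0, 0, 0, -1.2, 0, 0, 0],
  [0, 0, 0, -1.2, 0, 0, 0],
  [0, 0, 0, -1.2, 0, 0, 0],
  [0, 0, 0, -0.8, 0, 0, 0],
  [0, 0, 0, 0, 0, 0, 0],
])

```text
t: 13.7
tool_pos: [0.5447, -0.1492, 0.0385]
tool_rot: [2.312, 2.125, -0.001]
contact_force: [0.9, -0.3, -1.8]
opening: 0.0239
```

```bash
cat >> h.py <<'E'
def gear(tag,roi):
    im=np.load(f'top_{tag}.npz')['im']; m=mask(im,(10,140,50),(30,255,255),roi); p,r=rect('top',m,.018,'gear'); print('guard',G(r[0]))
E
python3 - <<'E'
from h import *
im,_=grab('top','6'); gear('6',(225,150,320,250))
o=ctrl.get_obs(); print(o['t'],G(o['tool_pos']*1000),o['tool_pos'],o['contact_force'])
E
```

```text
gear 286 z 0.018 c [521.9  58.4] size [59.7 60.5] ang 70.98 mean [521.4  58.1]
guard [-90.8  15.8]
13.75 [-295.   -23.4] [ 0.54472841 -0.1483598   0.03844549] [ 0.42722941  0.53705476 -2.38779444]
```

The gear now stands at (522,58) mm, guard x = −91 mm, clear of the guard. I unload the hook, lower it, let go and rise.

Call:
jog_arm([
  [0, 0, 0, 0.5, 0.4, 0, 0],
  [0, 0, 0, 0, 0, 0.2, 0],
  [0, 0, 0, 0, 0, 0.15, 0],
  [0, 0, 0, 0, 0, 0, 0.1],
  [0, 0, 0, 0, 0, 0, 0.3],
  [0, 0, 0, 0, 0, 0, 0.4],
  [0, 0, 0, 0, 0, 0, 0.55],
  [0, 0, 0, 0, 0, 0, 0.55],
  [0, 0, 0, 0, 0, -1.5, 0.55],
  [0, 0, 0, 0, 0, -2.5, 0.55],
  [0, 0, 0, 0, 0, -3, 0.55],
  [0, 0, 0, 0, 0, -2.5, 0.55],
])

```text
t: 14.75
tool_pos: [0.549, -0.1426, 0.1311]
tool_rot: [2.312, 2.127, 0.0]
contact_force: [-0.1, -0.8, -0.1]
opening: 0.0467
```

Call:
jog_arm([
  [0, 0, 0, 1, 0, -1, 0.6],
  [0, 0, 0, 2, -0.5, 0, 0.6],
  [0, 0, 0, 2.5, -0.7, 0, 0.6],
  [0, 0, 0, 2.5, -0.7, 0, 0.6],
  [0, 0, 0, 2.5, -0.7, 0, 0.6],
  [0, 0, 0, 2.5, -0.7, 0, 0.6],
  [0, 0, 0, 2.5, -0.6, 0, 0.6],
  [0, 0, 0, 2.3, -0.5, 0, 0.6],
  [0, 0, 0, 1.5, 0, 0, 0.6],
  [0, 0, 0, 0.5, 0, 0, 0.6],
  [0, 0, 0, 0, 0, 0, 0.6],
  [0, 0, 0, 0, 0, 0, 0.6],
])

```text
t: 15.75
tool_pos: [0.5214, 0.0584, 0.1393]
tool_rot: [-2.311, -2.128, 0.001]
contact_force: [0.4, -0.2, 0.1]
opening: 0.0512
```

```bash
python3 - <<'E'
from h import *
im,_=grab('top','7'); im2,_=grab('scene','7')
a=cv2.resize(im[120:270,180:400],None,fx=2.7,fy=2.7); b=cv2.resize(im2[120:270,180:400],None,fx=2.7,fy=2.7)
cv2.imwrite('pics/crop9.png',cv2.cvtColor(np.vstack([a[:300],b[:300]]),cv2.COLOR_RGB2BGR))
o=ctrl.get_obs(); print(o['t'],o['tool_pos'],o['contact_force'],o['opening'],cv2.Rodrigues(o['tool_rot'])[0].round(3).tolist())
P=pts('scene',np.load('scene_7.npz')['d']); h=cv2.cvtColor(im2,cv2.COLOR_RGB2HSV)
m=(h[...,0]>10)&(h[...,0]<30)&(h[...,1]>140)&(P[...,2]>.014)&(P[...,2]<.022)&(abs(P[...,0]-.522)<.06)&(abs(P[...,1]-.058)<.06)
q=P[m]*1000; print(m.sum(),np.percentile(q,[2,50,98],axis=0).round(1))
E
```

```text
15.85 [0.52162529 0.05772302 0.13953487] [0.36284428 0.77423198 0.18708171] 0.05146398084109913 [[0.084, 0.996, -0.0], [0.996, -0.084, -0.0], [-0.0, -0.0, -1.0]]
158 [[496.   25.2  14.2]
 [536.   44.2  19.1]
 [554.8  81.3  21.9]]
```

View pics/crop9.png

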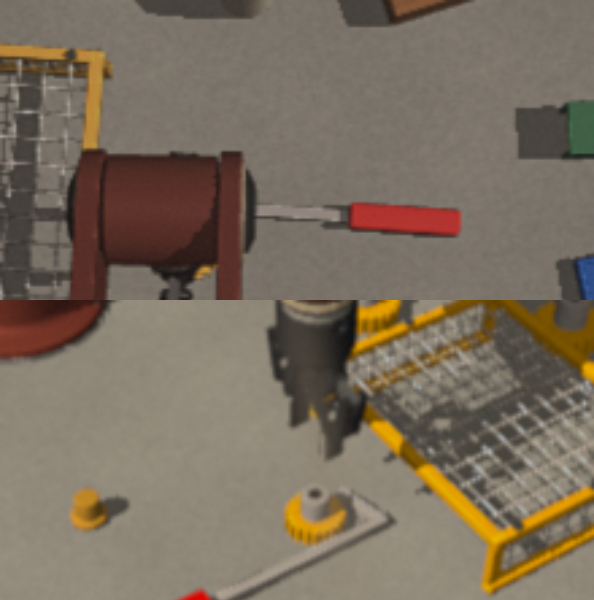

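The scene half of the crop shows the gear standing hub up, with its hub top at crop (316,494). The hook lies flat beside and behind it, clear of the guard. I check the gear's centre through the hub in this view.

```bash
python3 - <<'E'
from h import *
print(ray('scene',180+316/2.7,120+194/2.7,.046)*1000)
im=np.load('scene_7.npz')['im']; m=mask(im,(10,140,50),(30,255,255),(278,180,315,212)); rect('scene',m,.012,'gear')
E
```

```text
[525.3647764   57.30282739  46.        ]
gear 223 z 0.012 c [527.   51.3] size [64.3 67.1] ang 40.87 mean [528.5  49.4]
```

Call:
jog_arm([
  [0, 0, 0, 0, 0.2, 1, 0.6],
  [0, 0, 0, 0, 0, 2, 0.6],
  [0, 0, 0, 0, 0, 2.5, 0.6],
  [0, 0, 0, 0, 0, 1.7, 0.6],
  [0, 0, 0, 0, 0, 0.9, 0.6],
  [0, 0, 0, 0, 0, 0, 0.6],
  [0, 0, 0, 0, 0, 0, 0],
  [0, 0, 0, 0, 0, 0, 0],
  [0, 0, 0, 0, 0, 0, 0],
  [0, 0, 0, 0, 0, 0, 0],
  [0, 0, 0, 0, 0, 0, 0],
  [0, 0, 0, 0, 0, 0, 0],
], grip_force=60)

```text
t: 16.85
tool_pos: [0.5247, 0.0581, 0.0602]
tool_rot: [2.31, 2.126, 0.003]
contact_force: [-0.3, -1.3, 4.2]
opening: 0.0267
```

Call:
jog_arm([
  [0, 0, 0, 0, 0, -0.5, 0],
  [0, 0, 0, 0, 0, -1, 0],
  [0, 0, 0, 0, 0, -1.5, 0],
  [0, 0, 0, 0, 0, -2, 0],
  [0, 0, 0, 0, 0, -2, 0],
  [0, 0, 0, 0, 0, -2, 0],
  [0, 0, 0, 0, 0, -1, 0],
  [0, 0, 0, 0, 0, 0, 0],
  [0, 0, 0, 0, 0, 0, 0],
])

```text
t: 17.6
tool_pos: [0.5235, 0.0583, 0.1588]
tool_rot: [2.311, 2.127, 0.0]
contact_force: [0.2, 0.3, -3.0]
opening: 0.0266
```

It lifted with a 3 N load, which matches the 0.3 kg gear. Now I carry it to the tray.

Call:
jog_arm([
  [0, 0, 0, -1, 0, 0, 0],
  [0, 0, 0, -1.8, 0, 0, 0],
  [0, 0, 0, -2.4, 0, 0, 0],
  [0, 0, 0, -2.4, -0.2, 0, 0],
  [0, 0, 0, -2.4, -0.2, 0, 0],
  [0, 0, 0, -2.4, -0.2, 0, 0],
  [0, 0, 0, -2.4, -0.2, 0, 0],
  [0, 0, 0, -2.4, -0.2, 0, 0],
  [0, 0, 0, -2.4, -0.2, 0, 0],
  [0, 0, 0, -2.4, -0.2, 0, 0],
  [0, 0, 0, -2.4, -0.2, 0, 0],
  [0, 0, 0, -2.4, -0.2, 0, 0],
])

```text
t: 18.6
tool_pos: [0.4817, -0.2084, 0.1566]
tool_rot: [-2.309, -2.125, 0.002]
contact_force: [0.8, -0.1, -3.0]
opening: 0.0268
```

Call:
jog_arm([
  [0, 0, 0, -2.4, -0.2, 0, 0],
  [0, 0, 0, -2.4, -0.2, 0, 0],
  [0, 0, 0, -2.4, -0.2, 0, 0],
  [0, 0, 0, -2.4, -0.2, 0, 0],
  [0, 0, 0, -2.4, -0.2, 0, 0],
  [0, 0, 0, -2.4, -0.2, 0, 0],
  [0, 0, 0, -2.2, -0.2, 0, 0],
  [0, 0, 0, -1.4, -0.1, 0, 0],
  [0, 0, 0, -0.6, 0, 0, 0],
  [0, 0, 0, 0, 0, 0, 0],
  [0, 0, 0, 0, 0, 0, 0],
  [0, 0, 0, 0, 0, 0, 0],
])

```text
t: 19.6
tool_pos: [0.4532, -0.3903, 0.1583]
tool_rot: [-2.31, -2.128, -0.001]
contact_force: [0.2, -0.2, -3.9]
opening: 0.027
```

```bash
python3 - <<'E'
from h import *
im,_=grab('scene','8')
o=ctrl.get_obs(); print(o['t'],o['tool_pos'],o['contact_force'],o['opening'],cv2.Rodrigues(o['tool_rot'])[0].round(3).tolist())
m=mask(im,(10,140,50),(30,255,255),(90,190,210,290)); z=o['tool_pos'][2]-.0602+.009; rect('scene',m,z,'gear')
E
```

```text
19.65 [ 0.45331994 -0.39022234  0.15846829] [ 0.47133438  0.11000733 -3.08115697] 0.02676534178271033 [[0.082, 0.997, -0.0], [0.997, -0.082, 0.001], [0.001, -0.0, -1.0]]
gear 333 z 0.10726829311729023 c [ 453.5 -393.5] size [62.2 64.3] ang 74.67 mean [ 457.1 -394.1]
```

Call:
jog_arm([
  [0, 0, 0, -0.3, 0, 1, 0],
  [0, 0, 0, 0, 0, 1.5, 0],
  [0, 0, 0, 0, 0, 1.5, 0],
  [0, 0, 0, 0, 0, 1.5, 0],
  [0, 0, 0, 0, 0, 1.2, 0],
  [0, 0, 0, 0, 0, 0.8, 0],
  [0, 0, 0, 0, 0, 0.6, 0],
  [0, 0, 0, 0, 0, 0.4, 0],
  [0, 0, 0, 0, 0, 0.3, 0],
  [0, 0, 0, 0, 0, 0.2, 0],
  [0, 0, 0, 0, 0, 0, 0],
  [0, 0, 0, 0, 0, 0, 0],
])

```text
t: 20.65
tool_pos: [0.4531, -0.3947, 0.0693]
tool_rot: [2.311, 2.127, -0.0]
contact_force: [-0.1, -1.1, -3.4]
opening: 0.0266
```

Still carrying the full load. I go down in small steps until it touches.

Call:
jog_arm([
  [0, 0, 0, 0, 0, 0.15, 0],
  [0, 0, 0, 0, 0, 0.15, 0],
  [0, 0, 0, 0, 0, 0.1, 0],
  [0, 0, 0, 0, 0, 0, 0],
  [0, 0, 0, 0, 0, 0, 0],
])

```text
t: 21.07
tool_pos: [0.453, -0.3946, 0.0653]
tool_rot: [2.311, 2.127, -0.0]
contact_force: [-1.9, -0.6, 0.2]
opening: 0.0264
```

Call:
jog_arm([
  [0, 0, 0, 0, 0, 0, 0.35],
  [0, 0, 0, 0, 0, 0, 0.45],
  [0, 0, 0, 0, 0, 0, 0.6],
  [0, 0, 0, 0, 0, 0, 0.6],
  [0, 0, 0, 0, 0, 0, 0.6],
  [0, 0, 0, 0, 0, -1, 0.6],
  [0, 0, 0, 0, 0, -2, 0.6],
  [0, 0, 0, 0, 0, -3, 0.6],
  [0, 0, 0, 0, 0, -3, 0.6],
  [0, 0, 0, 0, 0, -3, 0.6],
  [0, 0, 0, -2, 0, -2, 0.6],
  [0, 0, 0, -2, 0, 0, 0.6],
])

```text
t: 22.07
tool_pos: [0.4519, -0.4365, 0.213]
tool_rot: [2.301, 2.121, -0.001]
contact_force: [0.7, -0.4, -0.4]
opening: 0.0514
```

Call:
jog_arm([
  [0, 0, 0, -2.5, -1, 0, 0.6],
  [0, 0, 0, -2.5, -1, 0, 0.6],
  [0, 0, 0, -2.5, -1, 0, 0.6],
  [0, 0, 0, -2.5, -1, 0, 0.6],
  [0, 0, 0, -2.5, -1, 0, 0.6],
  [0, 0, 0, -2.5, -1, 0, 0.6],
  [0, 0, 0, -2, -1, 0, 0.6],
  [0, 0, 0, -1, 0, 0, 0.6],
  [0, 0, 0, 0, 0, 0, 0.6],
  [0, 0, 0, 0, 0, 0, 0.6],
])

```text
t: 22.9
tool_pos: [0.3652, -0.6077, 0.2051]
tool_rot: [2.312, 2.127, 0.001]
contact_force: [0.1, 0.1, -0.4]
opening: 0.0511
```

```bash
python3 - <<'E'
from h import *
im,d=grab('top','9'); P=pts('top',d)
o=ctrl.get_obs(); print(o['t'],o['tool_pos'],o['contact_force'],o['opening'])
gear('9',(395,205,455,265)); rect('top',mask(im,(105,100,30),(125,255,255),(380,195,465,275)),.018,'tray')
m=mask(im,(10,140,50),(30,255,255),(395,205,455,265))>0; print('gear top z',np.median(P[m][:,2]))
rect('top',mask(im,(5,100,60),(30,255,255),(305,255,335,280)),.03,'bush')
rect('top',mask(im,(0,60,30),(25,255,255),(315,90,370,130)),.045,'block')
rect('top',mask(im,(0,150,80),(10,255,255),(260,95,282,112)),.13,'cap')
p,r=rect('top',mask(im,(0,150,120),(10,255,255),(290,180,365,225)),.026,'handle'); print(G(r[0]))
p=hook('9',(200,170,320,240),120); print('hook max gx',np.sort([G(q)[0] for q in p])[-4:], 'z',np.median(P[195:215,300:320,2]))
cv2.imwrite('pics/crop10.png',cv2.cvtColor(im,cv2.COLOR_RGB2BGR))
E
```

```text
22.95 [ 0.365575   -0.60709153  0.20496354] [0.08546252 0.23995594 0.46059867] 0.05101678347299482
gear 283 z 0.018 c [ 451.9 -394.2] size [61.2 58.3] ang 89.03 mean [ 451.3 -390.4]
guard [-547.5   49.6]
tray 1892 z 0.018 c [ 452.1 -394.9] size [129.4 131.1] ang 10.94 mean [ 452.3 -395.4]
gear top z 0.022617036112757602
bush 170 z 0.03 c [ 369.9 -123.4] size [34.  36.4] ang 88.74 mean [ 369.  -123.5]
block 925 z 0.045 c [ 778.3 -187.9] size [ 58.2 116.1] ang 16.68 mean [ 778.1 -187.5]
cap 80 z 0.13 c [780.3   2.1] size [22.3 22.7] ang 89.16 mean [780.5   1.2]
handle 366 z 0.026 c [ 546.6 -152.5] size [106.3  24.1] ang 85.11 mean [ 546.7 -151.9]
[-299.   -25.7]
hook max gx [-30.2 -21.5 -11.   29.7] z 0.0028790984851154652
```

View pics/crop10.png

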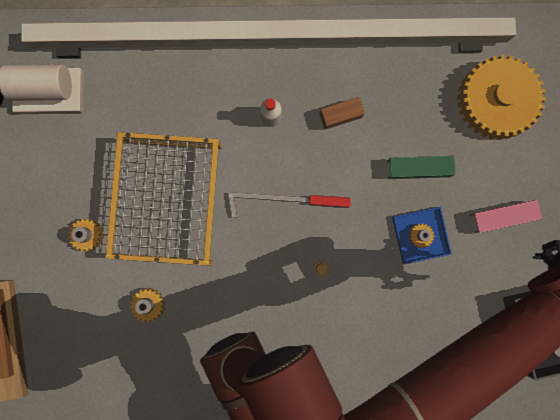

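The gear stands hub up in the tray at px (423,236). The hook lies flat outside the guard, with its handle at px (330,201) and its end at px (230,195). The bottle, block and bushing have not moved. I'm handing it in.

```bash
python3 -c "
from station import ctrl; print(ctrl.finish_job(), ctrl.get_obs()['t'])"
```

```text
the job is handed in; nothing more can be done
the job is handed in; nothing more can be done
```

The job is handed in at about 23 s of the 58 s allowed, and `finish_job` gave no verdict. I drew the hook out by its shaft, put it down and took it again by the red handle. With it I dragged the gear to 91 mm outside the guard's mouth, laid the hook down, and set the gear in the tray by its hub.

Last checks from the top camera:
- **Gear:** it stands hub up within 1 mm of the tray's centre. Its top face reads 22.6 mm, so the underside is about 5 mm up, on the tray floor.
- **Hook:** it lies outside the guard, with its handle 299 mm and its far end about 30 mm out from the mouth. I judged that it lies flat from the pictures; I did not measure its tilt.
- **Other items:** the bottle and push block measured the same as at the start, and the bushing agreed within about 1 mm.
- **Arm:** it stands clear and touches nothing.

One reading disagreed: a few stray pixels in the hook's mask fell nearer the mouth, one of them 30 mm inside the guard. The picture shows only guard mesh there, so I took them as noise.

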